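# Complete the pinwheel layer of reference-block cases and quarantine the reject

### The job

First take the rejected case with the red lid off the granite slab and lay it flat in the open drawer. Then complete the layer on the slab: lay the three loose blue-lidded cases flat and squarely on the three empty painted outlines, so that with the case already there the four make a closed pinwheel. Set every case down rather than dropping it, keep the laid case on its outline, and leave the other loose things on the bench where they are.

Things in the scene. Friction and masses are not known exactly. Their poses are not given: they have to be found in the camera images.
- slab: fixed grey granite slab, 212 x 212 x 30 mm, origin at the centre of its underside, x and y along its edges. Its top carries four white outlines, each 136 x 61 mm, in a pinwheel: each lies along one edge with one end facing the long side of the next; neighbouring cases lie 8 mm apart, a 84 mm square stays open in the middle
- place_a (a point): centre of the outline under the case already laid, on the slab's top; that outline's length runs along the slab's x
- place_b (a point): centre of an empty outline on the slab's top, at x 70, y -32 mm from the slab's centre; its length runs along the slab's y
- place_c (a point): centre of an empty outline on the slab's top, at x 32, y 70 mm from the slab's centre; its length runs along the slab's x
- place_d (a point): centre of an empty outline on the slab's top, at x -70, y 32 mm from the slab's centre; its length runs along the slab's y
- case_laid: the case already laid on its outline: hard plastic box, 132 x 56 x 45 mm (its own x, y, z), dark grey below with a blue lid and a white label; origin at the centre of its underside, x along its length; looks the same turned by half a turn
- case_red: the rejected case, lying askew on the slab: hard plastic box, 132 x 56 x 45 mm (its own x, y, z), dark grey below with a red lid and a white label; origin at the centre of its underside, x along its length; looks the same turned by half a turn
- case_1: one of three alike cases waiting on the table: hard plastic box, 132 x 56 x 45 mm (its own x, y, z), dark grey below with a blue lid and a white label; origin at the centre of its underside, x along its length; looks the same turned by half a turn
- case_2: one of three alike cases waiting on the table: hard plastic box, 132 x 56 x 45 mm (its own x, y, z), dark grey below with a blue lid and a white label; origin at the centre of its underside, x along its length; looks the same turned by half a turn
- case_3: one of three alike cases waiting on the table: hard plastic box, 132 x 56 x 45 mm (its own x, y, z), dark grey below with a blue lid and a white label; origin at the centre of its underside, x along its length; looks the same turned by half a turn
- drawer_in (a point): point on the floor (22 mm above the table) of the open drawer of a low grey cabinet with red front. x points into the cabinet, y across. Inside: 89 mm to each side of this point, 97 mm towards the front, at least 76 mm of open room towards the cabinet's face; walls rise 56 mm and the front 67 mm above this floor; cabinet top 100 mm above the table
- carton: bystander: brown cardboard carton, 110 x 55 x 65 mm, standing among the cases; origin at the centre of its underside, x along its length
- bottle: bystander: white bottle, 60 mm across, 160 mm tall; origin at the centre of its foot
- jar: bystander: amber jar, 68 mm across, 90 mm tall; origin at the centre of its foot
- mount_1: bystander: black resin specimen disc, 40 mm across, 22 mm tall; origin at the centre of its foot
- mount_2: bystander: another black resin specimen disc, like the first
- brush: bystander: hand brush lying on the table, about 200 mm long; origin under its middle
- mug: bystander: white mug, 76 mm across, 90 mm tall; origin at the centre of its foot
There are look-alikes about, which are no part of the job. Leave any yellow look-alike of the case_1 alone.

How it is judged:
By the outcome, as a careful person would: the job done as asked, in the order asked, and still so for the second after the job is handed in, with the robot touching nothing.
It also fails if it takes over 72 s, if anything falls off the work surface, if the arm or the gripper's body presses on something with over 40 N, if the wrist force passes 120 N, or if a joint passes its speed limit or range.

### The arm

A 6-joint arm with a two-finger parallel gripper is mounted at the origin on the work surface. World frame = base frame: x ahead of the robot, y to its left, z up, the work surface at z = 0. Lengths are in m, angles in rad, forces in N, time in s.
With the tool pointing down it reaches from about 0.225 to 0.725 m from the base axis. Payload 3.1 kg.
Tool frame: the origin (TCP) lies between the finger pads; the fingertips stand 14 mm ahead of it and the grasp point (between the pads) lies 5 mm behind it; z points along the fingers, y is the line along which they close (so a half turn about z gives the same grasp; the last joint's range is limited). The gripper opens to 85 mm and grips with 20 to 120 N. Pads are 22 mm wide; open, the fingers measure 114 mm over their backs; the gripper's body (76 mm by 85 mm) begins 54 mm behind the grasp point. The pads swing forward as they close: fully open they stand 13 mm farther back than shut.
Start: joints at [-1.439, 0.048, 0.099, 1.622, 0, 1.443], TCP at [0.135, -0.507, 0.245] pointing down, gripper open.
Joint ranges: [-2.91, 2.91], [-0.99, 1.94], [-1.21, 1.42], [-2.12, 2.29], [-1.49, 1.47], [-3.14, 3.14]. Speed limits (rad/s): [2.79, 2.79, 3.14, 3.14, 3.14, 3.14].

### API

Orientations are given as a rotation vector (axis times angle).
In Python, from plant import readout, get_image, camera_info, hand_in, boxes_of, spot_point gives the robot as it stands. The module is installed in compiled form; this text tells all that it offers.
- The arm moves only by the shell command python3 -m crank 'ROWS' [OPENING]. ROWS is JSON, a list that holds one entry, the list of rows, each a list of 6 numbers: the shift along the tool's x, y, z each as a share of 120 mm, from -1 to 1, then the turn, a rotation vector about the tool's x, y, z each as a share of 60 degrees, from -1 to 1. A call has 1 to 10 rows; each row shifts and turns the commanded pose from where the row before left it, along the tool's axes as they then stand; what a row does not reach is not made up. A row lasts 1/12 s, in which the tool goes at most 41.7 mm and 7.16 degrees, less where a joint would pass 70% of its speed; a pose out of reach is approached as far as the arm can. A call with a number of a shift or a turn outside -1 to 1 is refused whole. A call with a gripper value outside its range is refused whole. OPENING is the opening, from 0 (shut) to 1 (fully open), set as the call begins (- or left out, the last holds). The fingers move at their own pace and stop on an object; the grip force is fixed at half the most. Time passes only in rows, so rows that do not move let the fingers close. It gives the time, the measured TCP pose, the force, the opening and the grip force at its end, in the units of the state.
- readout.get_obs(): the state, without advancing time (a new reading comes with each control period).
- get_image(name): name is "scene" or "top" or "wrist"; returns (picture, depth): 384x512x3 uint8, red, green, blue; 384x512 float32, m along the optical axis (not along the pixel's ray), 0 where there is no reading.
- camera_info(name): a dict with "fov_y" (degrees; the focal length in pixels is half the picture's height over the tangent of half this angle, whatever the lens; pixels are square), "cx", "cy" (the principal point, pixels), "cam_to_world" (4x4, takes a point from camera to world coordinates); the wrist camera has in their place "hand_eye" (4x4, takes a point from camera to tool coordinates, whose origin is the TCP and whose axes are the flange's). Camera axes: x right, y down, z forward; pixel columns grow to the right and rows downward; lengths in m; the calibration is good to about 2 mm. A picture is of the moment at which its call begins: read the wrist's pose just before it. camera_info takes no time and is no camera call.
- hand_in(): hands the job in; it is judged then, once.
Trained networks look in the newest picture that a camera, given by its name, has taken for a name from the list of things; names that differ only in an ending like _2 or _b are one class to them, and where a whole thing is asked for, a point or a joint stands for the part that bears it (a point fixed in the world has none). Each returns a list of dicts, best first, with "p" (0 to 1); they miss things now and then, are a little off and sometimes report something else, mostly with a low value. They report only what shows in the picture. A call takes as long as a camera call. They do not tell look-alikes from the thing itself.
- boxes_of(query, camera): "rect" ([left, top, width, height] in pixels, round what is visible of it).
- spot_point(query, camera): "xy" ([column, row] in pixels: a listed point, or the origin of a listed thing).
The state is a dict: "clock": time; "q": joint angles; "joint_vel": joint speeds; "joint_efforts": joint torques, N m; "tool_pos": TCP position; "orientation": TCP orientation; "wrist_force": force on the tool from outside, world axes, zero at the start; "torque": the same for the moment, N m; "finger_gap": finger opening in m; "grasp_force": force on a finger pad.
Only numpy, scipy, OpenCV 4.12 (cv2) and the standard library are available. Lean on these libraries where they do the work, as an engineer would, in place of code of your own. Each camera call takes 0.05 s, during which the arm holds its last target. There are 200 camera calls.

## Working session

There is one attempt and no reset: what is moved stays moved. The work goes in short steps, Python scripts to look and compute and a shell command to move; the robot and the scene stay as the last step left them, time stands still between calls to the robot, and variables do not carry over. Pictures are saved under pics/ and viewed, at most 10 in all, crops included, and the job is handed in when it is done.

```bash
mkdir -p pics; cat > h.py <<'E'
import numpy as np, cv2
from scipy.spatial.transform import Rotation as R
from plant import readout, get_image, camera_info, hand_in, boxes_of, spot_point
def cam(name):
    i=camera_info(name); f=192/np.tan(np.radians(i["fov_y"])/2)
    if "cam_to_world" in i: T=np.array(i["cam_to_world"])
    else:
        o=readout.get_obs(); T=np.eye(4); T[:3,:3]=R.from_rotvec(o["orientation"]).as_matrix(); T[:3,3]=o["tool_pos"]; T=T@np.array(i["hand_eye"])
    return f,i["cx"],i["cy"],T
def shot(name):
    c=cam(name); im,d=get_image(name); return im,d,c
def cloud(d,c):
    f,cx,cy,T=c; v,u=np.mgrid[:d.shape[0],:d.shape[1]]
    P=np.stack([(u-cx)/f*d,(v-cy)/f*d,d],-1)@T[:3,:3].T+T[:3,3]; P[d<=0]=np.nan; return P
def save(n,im): cv2.imwrite(f"pics/{n}.png",im[...,::-1])
E
python3 - <<'E'
from h import *
for n in("top","scene"):
    im,d,c=shot(n); save(n,cv2.resize(im,(800,600))); np.savez(n,im=im,d=d,f=c[0],cx=c[1],cy=c[2],T=c[3])
    print(n,c[0],c[1],c[2],np.round(c[3],3).tolist())
    P=cloud(d,c)
    for q in("case_1","case_red","slab","drawer_in","carton"):
        for b in boxes_of(q,n):
            print(q,np.round(b["rect"]).astype(int).tolist(),round(b["p"],2))
    for q in("place_a","place_b","place_d","drawer_in"):
        for b in spot_point(q,n)[:4]:
            u,v=np.round(b["xy"]).astype(int); print(q,u,v,round(b["p"],2),np.round(P[v,u],3))
E
```

```text
top 349.9487719101746 252.00472244185883 188.1588531698624 [[-0.086, -0.973, 0.213, 0.313], [-0.996, 0.084, -0.018, -0.006], [-0.0, -0.213, -0.977, 1.089], [0.0, 0.0, 0.0, 1.0]]
case_1 [136, 222, 53, 22] 0.88
case_1 [132, 166, 48, 33] 0.77
case_1 [295, 132, 47, 26] 0.77
case_1 [138, 259, 31, 54] 0.68
case_red [208, 159, 32, 44] 0.7
case_red [138, 222, 50, 25] 0.22
slab [196, 142, 79, 86] 0.62
drawer_in [196, 140, 84, 84] 0.66
drawer_in [335, 165, 100, 100] 0.58
carton [72, 202, 47, 28] 0.95
carton [133, 164, 47, 32] 0.33
carton [196, 141, 85, 80] 0.32
place_a 212 176 0.95 [0.581 0.091 0.075]
place_a 235 206 0.68 [0.493 0.031 0.028]
place_a 239 158 0.64 [0.645 0.006 0.028]
place_a 261 183 0.61 [ 0.547 -0.053  0.076]
place_b 212 176 0.95 [0.581 0.091 0.075]
place_b 235 206 0.68 [0.493 0.031 0.028]
place_b 239 158 0.64 [0.645 0.006 0.028]
place_b 261 183 0.61 [ 0.547 -0.053  0.076]
place_d 212 176 0.95 [0.581 0.091 0.075]
place_d 235 206 0.68 [0.493 0.031 0.028]
place_d 239 158 0.64 [0.645 0.006 0.028]
place_d 261 183 0.61 [ 0.547 -0.053  0.076]
drawer_in 379 214 0.94 [ 0.431 -0.408  0.
[... 286 characters left out ...]
0.78
case_1 [354, 218, 53, 33] 0.64
case_1 [161, 128, 36, 41] 0.63
case_red [231, 184, 48, 49] 0.8
slab [198, 170, 100, 81] 0.83
drawer_in [184, 52, 86, 65] 0.73
carton [331, 302, 48, 51] 0.58
place_a 272 196 0.76 [0.513 0.059 0.076]
place_a 253 225 0.69 [0.598 0.102 0.052]
place_a 237 183 0.67 [ 0.58  -0.024  0.078]
place_b 272 196 0.76 [0.513 0.059 0.076]
place_b 253 225 0.69 [0.598 0.102 0.052]
place_b 237 183 0.67 [ 0.58  -0.024  0.078]
place_d 272 196 0.76 [0.513 0.059 0.076]
place_d 253 225 0.69 [0.598 0.102 0.052]
place_d 237 183 0.67 [ 0.58  -0.024  0.078]
drawer_in 332 252 0.6 [0.448 0.272 0.044]
drawer_in 221 85 0.56 [ 0.433 -0.419  0.016]
drawer_in 394 298 0.19 [0.391 0.458 0.074]
```

View pics/top.png

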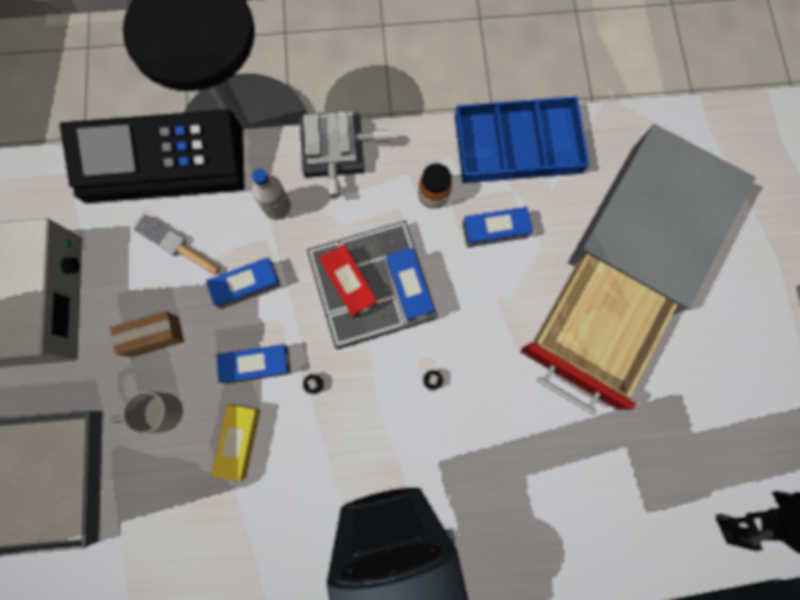

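View pics/scene.png

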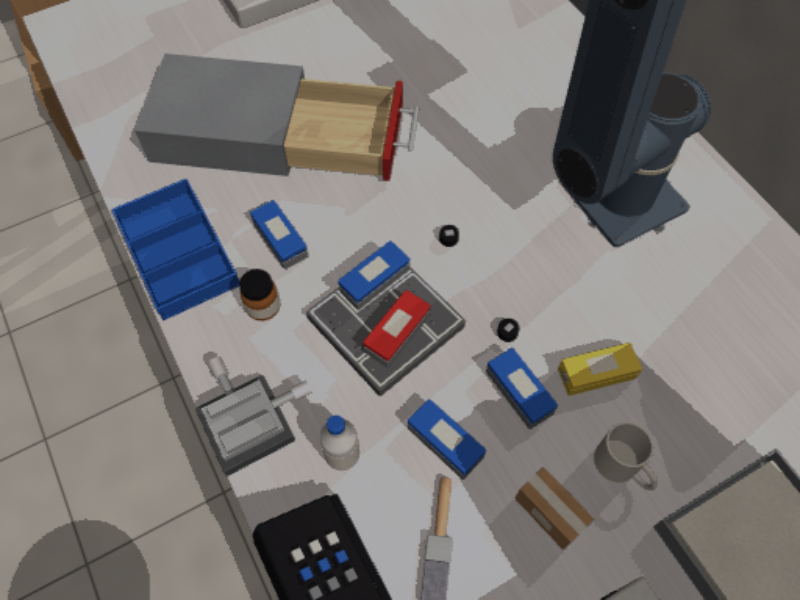

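The top view (800x600 picture) shows:
- The loose blue cases are at (243,282), (253,364) and (498,226). The laid case is at (410,284).
- The red case is at (348,280) and the open drawer at about (608,325).
- The yellow look-alike at (234,443) stays where it is. The blue compartment tray at (522,138) is also no case.

Next I fit the poses.

```bash
python3 - <<'E'
from h import *
o=readout.get_obs(); print(np.round(R.from_rotvec(o["orientation"]).as_matrix(),3).tolist(),o["finger_gap"],o["clock"])
for n in("top","scene"):
    z=np.load(n+".npz"); im,d=z["im"],z["d"]; c=(float(z["f"]),float(z["cx"]),float(z["cy"]),z["T"]); P=cloud(d,c)
    hsv=cv2.cvtColor(im,cv2.COLOR_RGB2HSV); H,S,V=[hsv[...,i].astype(int) for i in range(3)]
    for nm,m in(("blue",(abs(H-113)<12)&(S>110)),("red",((H<8)|(H>172))&(S>120)),("yel",(abs(H-26)<6)&(S>130)&(V>80))):
        m=m&(P[...,2]>.01)&(P[...,0]>.2)&(P[...,0]<.75)
        m=cv2.morphologyEx(m.astype(np.uint8),cv2.MORPH_CLOSE,np.ones((9,9)))
        k,l,st,ce=cv2.connectedComponentsWithStats(m)
        for i in range(1,k):
            if st[i,4]<150: continue
            q=P[l==i]; q=q[np.isfinite(q[:,0])]; zt=np.percentile(q[:,2],85); q=q[abs(q[:,2]-zt)<.006]
            r=cv2.minAreaRect((q[:,:2]*1000).astype(np.float32)); a=r[2]+(0 if r[1][0]>r[1][1] else 90)
            print(n,nm,ce[i].round(),"z%.3f"%zt,"ctr",np.round(r[0],1),"mean",np.round(q[:,:2].mean(0)*1000,1),"size",np.round(r[1]),"yaw %.1f"%a)
    # slab top, drawer
    m=(abs(P[...,2]-.03)<.008)&(abs(P[...,0]-.57)<.2)&(abs(P[...,1]-.03)<.2)&(S<60)
    m=cv2.morphologyEx(m.astype(np.uint8),cv2.MORPH_OPEN,np.ones((3,3)))
    k,l,st,ce=cv2.connectedComponentsWithStats(m); i=1+st[1:,4].argmax(); q=P[l==i]
    r=cv2.minAreaRect((q[:,:2]*1000).astype(np.float32)); print("slab",r)
    X=P[...,0];Y=P[...,1];Z=P[...,2]
    for nm,m in(("drfront",(abs(Z-.089)<.006)&(((H<8)|(H>172))&(S>120))),("cabtop",(abs(Z-.1)<.006)&(Y<-.2)&(X>.3)&(S<60)),("drfloor",(abs(Z-.022)<.005)&(Y<-.25)&(X>.3)&(S>60)&(abs(H-18)<8))):
        q=P[m&(abs(Y+.4)<.3)&(X<.75)]
        if len(q)>20: print(nm,len(q),cv2.minAreaRect((q[:,:2]*1000).astype(np.float32)))
E
```

```text
[[0.966, 0.257, 0.0], [0.257, -0.966, -0.0], [-0.0, 0.0, -1.0]] 0.0856697517502072 1.0
top blue [318. 144.] z0.047 ctr [ 666.3 -247.6] mean [ 664.4 -246.3] size [ 56. 129.] yaw 94.9
top blue [262. 181.] z0.077 ctr [553.3 -58. ] mean [551.6 -58.1] size [132.  55.] yaw 13.4
top blue [155. 180.] z0.047 ctr [592.9 269.9] mean [591.3 270.1] size [ 57. 131.] yaw 106.5
top blue [161. 233.] z0.047 ctr [429.7 255.3] mean [428.9 254.4] size [ 55. 131.] yaw 94.0
top red [222. 179.] z0.077 ctr [571.   59.5] mean [569.3  59.2] size [132.  56.] yaw 25.2
top red [370. 241.] z0.089 ctr [ 352.4 -350.4] mean [ 351.4 -350.9] size [210.  16.] yaw 53.4
top yel [151. 283.] z0.047 ctr [287.9 293. ] mean [286.6 291.9] size [ 56. 129.] yaw 165.2
slab ((571.317138671875, 16.833099365234375), (212.6749725341797, 211.11758422851562), 12.309609413146973)
drfront 396 ((352.3887939453125, -350.36444091796875), (209.8824462890625, 15.536385536193848), 53.36539840698242)
cabtop 6240 ((641.938720703125, -567.653076171875), (220.981201171875, 306.8934326171875), 53.41115188598633)
drfloor 3646 ((460.27789306640625, -4
[... 482 characters left out ...]
089 ctr [ 354.7 -348.7] mean [ 357.5 -344.9] size [217.  16.] yaw 53.8
scene red [253. 208.] z0.077 ctr [573.6  63. ] mean [575.2  64.5] size [132.  56.] yaw 25.1
scene yel [384. 236.] z0.047 ctr [290.4 296.1] mean [293.3 297.1] size [ 56. 132.] yaw 165.4
slab ((573.8659057617188, 20.17449951171875), (214.486083984375, 213.33132934570312), 12.304079055786133)
drfront 227 ((354.72900390625, -348.66986083984375), (216.93316650390625, 15.999658584594727), 53.82181930541992)
cabtop 4051 ((644.8654174804688, -564.0289306640625), (229.89112854003906, 305.1756896972656), 53.764217376708984)
drfloor 1861 ((451.99462890625, -421.556884765625), (195.29443359375, 217.45480346679688), 54.09857940673828)
```

```bash
cat > plan.py <<'E'
import sys
from h import *
# usage: plan.py x y z yaw (mm, deg) -> total turn and shifts in shares, after the turn
x,y,z,w=map(float,sys.argv[1:5]); o=readout.get_obs(); p=np.array(o["tool_pos"])*1000
M=R.from_rotvec(o["orientation"]).as_matrix(); yaw=np.degrees(np.arctan2(M[1,0],M[0,0]))
t=(w-yaw+180)%360-180; G=np.array([[np.cos(np.radians(w)),np.sin(np.radians(w)),0],[np.sin(np.radians(w)),-np.cos(np.radians(w)),0],[0,0,-1]])
s=G.T@(np.array([x,y,z])-p)/120; n=int(np.ceil(np.hypot(*s[:2])/.335))
print("clk %.1f pos %s yaw %.2f tilt %.2f gap %.1f q6 %.2f F %s"%(o["clock"],p.round(1),yaw,np.degrees(np.arccos(-M[2,2])),o["finger_gap"]*1000,o["q"][5],np.round(o["wrist_force"],1)))
print("turn %.3f (%d rows)  shift %s  xy rows %d each %s"%(-t/60,np.ceil(abs(t)/7),s.round(3),n,(s[:2]/max(n,1)).round(4)))
E
python3 -m crank '[[[0,0,0,0,0,-0.0855],[0,0,0,0,0,-0.0855],[0.2,-0.1,0.05,0,0,0],[0.295,-0.152,0,0,0,0],[0.295,-0.152,0,0,0,0],[0.295,-0.152,0,0,0,0],[0.295,-0.152,0,0,0,0],[0.295,-0.152,0,0,0,0],[0.295,-0.152,0,0,0,0],[0.295,-0.152,0,0,0,0]]]' 1
python3 -m crank '[[[0.295,-0.152,0,0,0,0],[0.295,-0.152,0,0,0,0],[0.295,-0.152,0,0,0,0],[0.295,-0.152,0,0,0,0],[0.295,-0.152,0,0,0,0],[0.295,-0.152,0,0,0,0],[0.295,-0.152,0,0,0,0],[0.295,-0.152,0,0,0,0],[0.28,-0.145,0,0,0,0],[0.15,-0.08,0,0,0,0]]]'
python3 plan.py 572.3 61.3 200 25.15
```

```text
clock: 1.83
tool_pos: [0.3223, -0.2639, 0.2396]
orientation: [3.066, 0.683, 0.001]
wrist_force: [1.1, -0.3, 0.6]
finger_gap: 0.0855
grasp_force: 0.0
clock: 2.67
tool_pos: [0.5529, 0.0369, 0.2388]
orientation: [-3.064, -0.688, -0.002]
wrist_force: [-1.0, -0.8, 0.4]
finger_gap: 0.0853
grasp_force: 0.0
clk 2.7 pos [552.9  36.9 238.8] yaw 25.33 tilt 0.09 gap 85.3 q6 2.64 F [-1.  -0.8  0.4]
turn 0.003 (1 rows)  shift [ 0.233 -0.116  0.323]  xy rows 1 each [ 0.2329 -0.1155]
```

```bash
python3 -m crank '[[[0.03,-0.01,0.2,0,0,0],[0,0,0,0,0,0],[0,0,0,0,0,0]]]'
python3 plan.py 572.3 61.3 200 25.15
cat > look.py <<'E'
import sys
from h import *
im,d,c=shot("wrist"); P=cloud(d,c); save(sys.argv[1],im) if len(sys.argv)>1 else None
np.savez("w",im=im,P=P,d=d)
hsv=cv2.cvtColor(im,cv2.COLOR_RGB2HSV); H,S,V=[hsv[...,i].astype(int) for i in range(3)]
for nm,m in(("blue",(abs(H-113)<12)&(S>110)),("red",((H<8)|(H>172))&(S>120))):
    m=m&(P[...,2]>.01)&(P[...,2]<.12)
    m=cv2.morphologyEx(m.astype(np.uint8),cv2.MORPH_CLOSE,np.ones((9,9)))
    k,l,st,ce=cv2.connectedComponentsWithStats(m)
    for i in range(1,k):
        if st[i,4]<1500: continue
        h=[cv2.convexHull(x) for x in cv2.findContours((l==i).astype(np.uint8),0,2)[0]]; f=np.zeros_like(m); cv2.drawContours(f,h,-1,1,-1)
        q=P[f>0]; q=q[np.isfinite(q[:,0])]; zt=np.percentile(q[:,2],80); q=q[abs(q[:,2]-zt)<.004]
        r=cv2.minAreaRect((q[:,:2]*1000).astype(np.float32)); a=r[2]+(0 if r[1][0]>r[1][1] else 90)
        print(nm,st[i][:4],"z%.3f"%zt,"ctr",np.round(r[0],1),"size",np.round(r[1],1),"yaw %.2f"%a)
E
python3 look.py wrist1
```

```text
clock: 2.92
tool_pos: [0.5526, 0.0362, 0.2135]
orientation: [-3.065, -0.685, 0.007]
wrist_force: [-0.8, -0.2, 0.2]
finger_gap: 0.085
grasp_force: 0.0
clk 2.9 pos [552.6  36.2 213.5] yaw 25.19 tilt 0.27 gap 85.0 q6 2.65 F [-0.8 -0.2  0.2]
turn 0.001 (1 rows)  shift [ 0.238 -0.119  0.112]  xy rows 1 each [ 0.2376 -0.1191]
blue [  0   0 121  78] z0.046 ctr [599.4 262.2] size [ 56.2 108.3] yaw 106.62
blue [468 149  44  63] z0.045 ctr [ 665.9 -201.1] size [55.7 45.4] yaw 4.56
blue [298 152  91 133] z0.075 ctr [556.4 -54.4] size [131.5  55.6] yaw 13.27
blue [  0 159  90  78] z0.046 ctr [434.3 238. ] size [56.4 90.5] yaw 93.27
red [205  81  66 143] z0.075 ctr [573.7  63.3] size [130.7  56. ] yaw 25.11
```

View pics/wrist1.png

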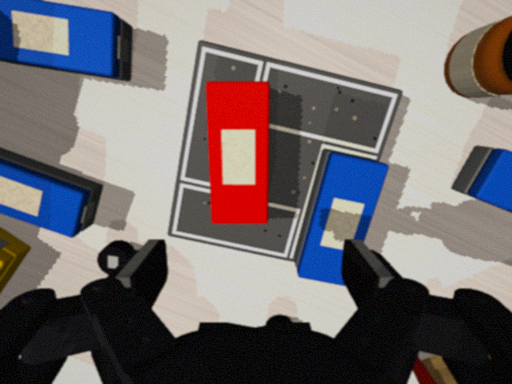

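```bash
python3 -m crank '[[[0.24,-0.12,0.05,0,0,0],[0.013,-0.01,0.2,0,0,0],[0,0,0.32,0,0,0],[0,0,0.32,0,0,0],[0,0,0.25,0,0,0],[0,0,0,0,0,0],[0,0,0,0,0,0]]]' 1
python3 plan.py 573.5 63 52 25.15
```

```text
clock: 3.55
tool_pos: [0.5731, 0.0621, 0.0778]
orientation: [-3.066, -0.681, 0.006]
wrist_force: [1.0, 0.4, 0.3]
finger_gap: 0.0856
grasp_force: 0.0
clk 3.5 pos [573.1  62.1  77.8] yaw 25.06 tilt 0.22 gap 85.6 q6 2.70 F [1.  0.4 0.3]
turn -0.002 (1 rows)  shift [ 0.007 -0.006  0.215]  xy rows 1 each [ 0.0065 -0.0056]
```

Accurate so far. I'll lower the last bit, grip and lift.

```bash
python3 -m crank '[[[0.007,-0.006,0.13,0,0,0],[0,0,0.08,0,0,0],[0,0,0,0,0,0]]]' 1
python3 -m crank '[[[0,0,0,0,0,0],[0,0,0,0,0,0],[0,0,0,0,0,0],[0,0,0,0,0,0],[0,0,0,0,0,0],[0,0,0,0,0,0]]]' 0
python3 plan.py 573.5 63 170 25.15
```

```text
clock: 3.8
tool_pos: [0.5757, 0.0635, 0.0544]
orientation: [3.066, 0.683, 0.002]
wrist_force: [-0.2, -0.2, -0.7]
finger_gap: 0.0856
grasp_force: 0.0
clock: 4.3
tool_pos: [0.5766, 0.064, 0.0554]
orientation: [3.065, 0.684, 0.005]
wrist_force: [-0.1, -1.3, 6.5]
finger_gap: 0.0553
grasp_force: 66.9
clk 4.3 pos [576.6  64.   55.4] yaw 25.14 tilt 0.20 gap 55.3 q6 2.70 F [-0.1 -1.3  6.5]
turn -0.000 (1 rows)  shift [-0.027 -0.004 -0.955]  xy rows 1 each [-0.0272 -0.0039]
```

```bash
python3 -m crank '[[[0,0,-0.1,0,0,0],[0,0,-0.2,0,0,0],[0,0,-0.25,0,0,-0.09],[0,0,-0.25,0,0,-0.11],[0,0,-0.15,0,0,-0.11],[0,0,0,0,0,-0.11],[0,0,0,0,0,-0.053],[-0.15,0.053,0,0,0,0],[-0.28,0.1,0,0,0,0],[-0.298,0.105,0,0,0,0]]]' 0
python3 plan.py 432 -407 170 53.5
python3 -m crank '[[[-0.298,0.105,0,0,0,0],[-0.298,0.105,0,0,0,0],[-0.298,0.105,0,0,0,0],[-0.298,0.105,0,0,0,0],[-0.298,0.105,0,0,0,0],[-0.298,0.105,0,0,0,0],[-0.298,0.105,0,0,0,0],[-0.298,0.105,0,0,0,0],[-0.25,0.09,0,0,0,0],[0,0,0,0,0,0]]]' 0
python3 plan.py 432 -407 170 53.5
```

```text
clock: 5.13
tool_pos: [0.5471, -0.0242, 0.1664]
orientation: [-2.801, -1.419, 0.003]
wrist_force: [0.9, -1.2, -2.8]
finger_gap: 0.055
grasp_force: 66.0
clk 5.1 pos [547.1 -24.2 166.4] yaw 53.73 tilt 0.14 gap 55.0 q6 2.04 F [ 0.9 -1.2 -2.8]
turn 0.004 (1 rows)  shift [-3.135  1.126 -0.03 ]  xy rows 10 each [-0.3135  0.1126]
clock: 5.97
tool_pos: [0.4471, -0.3507, 0.1662]
orientation: [2.809, 1.405, -0.006]
wrist_force: [0.7, 0.7, -3.8]
finger_gap: 0.0551
grasp_force: 65.9
clk 6.0 pos [ 447.1 -350.7  166.2] yaw 53.13 tilt 0.24 gap 55.1 q6 1.43 F [ 0.7  0.7 -3.8]
turn -0.006 (1 rows)  shift [-0.452  0.178 -0.032]  xy rows 2 each [-0.2262  0.089 ]
```

```bash
python3 -m crank '[[[-0.226,0.089,0,0,0,0],[-0.226,0.089,0,0,0,-0.006],[0,0,0.1,0,0,0],[0,0,0.25,0,0,0],[0,0,0.25,0,0,0],[0,0,0.2,0,0,0],[0,0,0.08,0,0,0],[0,0,0,0,0,0]]]' 0
python3 plan.py 432 -407 48 53.5
```

```text
clock: 6.63
tool_pos: [0.4325, -0.3982, 0.057]
orientation: [-2.792, -1.419, 0.004]
wrist_force: [-0.7, 0.1, -3.6]
finger_gap: 0.0552
grasp_force: 65.8
clk 6.6 pos [ 432.5 -398.2   57. ] yaw 53.89 tilt 0.56 gap 55.2 q6 1.34 F [-0.7  0.1 -3.6]
turn 0.007 (1 rows)  shift [-0.061  0.04   0.075]  xy rows 1 each [-0.0611  0.0403]
```

```bash
python3 - <<'E'
from h import *
im,d,c=shot("top"); save("dr",cv2.resize(im[140:290,310:460],(600,600)))
E
```

```text
(no output)
```

View pics/dr.png

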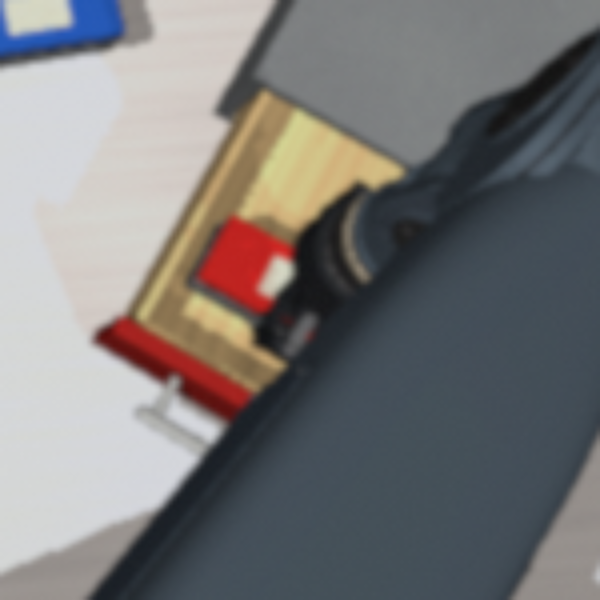

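The picture shows the red case inside the drawer walls, with room at its free end (about 215,260 in the crop). I'll centre it a little and set it down.

```bash
python3 -m crank '[[[-0.061,0.03,0,0,0,0],[0,0,0.03,0,0,0],[0,0,0.025,0,0,0],[0,0,0.015,0,0,0],[0,0,0.005,0,0,0],[0,0,0,0,0,0]]]' 0
python3 plan.py 432 -407 47.4 53.5
```

```text
clock: 7.18
tool_pos: [0.4335, -0.4094, 0.0528]
orientation: [-2.8, -1.423, -0.0]
wrist_force: [-0.5, 0.5, -4.0]
finger_gap: 0.0552
grasp_force: 65.9
clk 7.2 pos [ 433.5 -409.4   52.8] yaw 53.89 tilt 0.01 gap 55.2 q6 1.33 F [-0.5  0.5 -4. ]
turn 0.006 (1 rows)  shift [ 0.009 -0.022  0.045]  xy rows 1 each [ 0.0087 -0.022 ]
```

```bash
python3 -m crank '[[[0,0,0.02,0,0,0],[0,0,0.015,0,0,0],[0,0,0,0,0,0]]]' 0
python3 -m crank '[[[0,0,0.01,0,0,0],[0,0,0,0,0,0]]]' 0
```

```text
clock: 7.43
tool_pos: [0.4333, -0.4091, 0.0479]
orientation: [-2.8, -1.423, 0.0]
wrist_force: [0.2, 0.9, -4.6]
finger_gap: 0.055
grasp_force: 65.9
clock: 7.6
tool_pos: [0.4337, -0.4095, 0.0475]
orientation: [2.8, 1.424, 0.0]
wrist_force: [-1.0, 0.2, -2.2]
finger_gap: 0.0551
grasp_force: 66.0
```

```bash
python3 -m crank '[[[0,0,0.01,0,0,0],[0,0,0,0,0,0]]]' 0
python3 -m crank '[[[0,0,0,0,0,0],[0,0,0,0,0,0],[0,0,0,0,0,0],[0,0,0,0,0,0],[0,0,-0.08,0,0,0],[0,0,-0.25,0,0,0],[0,0,-0.32,0,0,0],[0,0,-0.32,0,0,0],[0,0,-0.1,0,0,0]]]' 1
python3 plan.py 669 -225 150 94.6
```

```text
clock: 7.77
tool_pos: [0.4342, -0.41, 0.0474]
orientation: [2.799, 1.423, 0.002]
wrist_force: [0.9, 0.7, 2.8]
finger_gap: 0.0554
grasp_force: 66.5
clock: 8.52
tool_pos: [0.4355, -0.4119, 0.1827]
orientation: [2.791, 1.418, 0.004]
wrist_force: [1.3, -0.4, 1.1]
finger_gap: 0.0856
grasp_force: 0.0
clk 8.5 pos [ 435.5 -411.9  182.7] yaw 53.89 tilt 0.65 gap 85.6 q6 1.33 F [ 1.3 -0.4  1.1]
turn -0.679 (6 rows)  shift [1.396 2.064 0.272]  xy rows 8 each [0.1745 0.2581]
```

```bash
python3 plan.py 645 -290 200 94.6
python3 -m crank '[[[0,0,-0.05,0,0,-0.115],[0,0,-0.05,0,0,-0.115],[0,0,-0.05,0,0,-0.115],[0,0,0,0,0,-0.115],[0,0,0,0,0,-0.115],[0,0,0,0,0,-0.104]]]' 1
python3 plan.py 645 -290 200 94.6
```

```text
clk 8.5 pos [ 435.5 -411.9  182.7] yaw 53.89 tilt 0.65 gap 85.6 q6 1.33 F [ 1.3 -0.4  1.1]
turn -0.679 (6 rows)  shift [ 0.872  1.822 -0.144]  xy rows 7 each [0.1246 0.2602]
clock: 9.02
tool_pos: [0.4336, -0.4097, 0.1934]
orientation: [2.123, 2.315, -0.0]
wrist_force: [-0.0, -0.4, -0.0]
finger_gap: 0.0855
grasp_force: 0.0
clk 9.0 pos [ 433.6 -409.7  193.4] yaw 94.95 tilt 0.06 gap 85.5 q6 0.61 F [-0.  -0.4 -0. ]
turn 0.006 (1 rows)  shift [ 0.853  1.836 -0.055]  xy rows 7 each [0.1218 0.2623]
```

```bash
python3 -m crank '[[[0.06,0.13,0,0,0,0.006],[0.122,0.26,0,0,0,0],[0.122,0.26,0,0,0,0],[0.122,0.26,0,0,0,0],[0.122,0.26,0,0,0,0],[0.122,0.26,0,0,0,0],[0.122,0.26,0,0,0,0],[0.06,0.13,0,0,0,0],[0,0,0,0,0,0],[0,0,0,0,0,0]]]' 1
python3 look.py; python3 plan.py 668.5 -225 22 94.6
```

```text
clock: 9.85
tool_pos: [0.6443, -0.2904, 0.1922]
orientation: [-2.135, -2.304, 0.001]
wrist_force: [-0.2, -0.7, 0.8]
finger_gap: 0.0856
grasp_force: 0.0
blue [256  69  61 141] z0.045 ctr [ 670.  -245.5] size [ 54.4 129.9] yaw 94.43
blue [368  91 144 220] z0.029 ctr [ 858.7 -298.1] size [215.5 158.4] yaw 89.81
red [  0 229  98  81] z0.068 ctr [ 442.1 -398.9] size [102.2  56. ] yaw 54.14
clk 9.9 pos [ 643.5 -291.2  192.5] yaw 94.29 tilt 0.05 gap 85.1 q6 0.98 F [ 0.5  0.1 -0. ]
turn -0.005 (1 rows)  shift [0.534 0.252 1.421]  xy rows 2 each [0.2668 0.126 ]
```

```bash
python3 -m crank '[[[0.267,0.126,0.05,0,0,0],[0.267,0.126,0.1,0,0,0],[0,0,0.3,0,0,0],[0,0,0.32,0,0,0],[0,0,0.32,0,0,0],[0,0,0.15,0,0,0],[0,0,0,0,0,0],[0,0,0,0,0,0]]]' 1
python3 plan.py 668.4 -225.5 23 94.43
```

```text
clock: 10.57
tool_pos: [0.6669, -0.2257, 0.0425]
orientation: [-2.137, -2.298, 0.002]
wrist_force: [0.5, -0.4, 0.7]
finger_gap: 0.0854
grasp_force: 0.0
clk 10.6 pos [ 666.9 -225.7   42.5] yaw 94.16 tilt 0.21 gap 85.4 q6 1.08 F [ 0.5 -0.4  0.7]
turn -0.004 (1 rows)  shift [0.001 0.013 0.163]  xy rows 1 each [0.0007 0.0128]
```

```bash
python3 -m crank '[[[0,0.012,0.1,0,0,-0.004],[0,0,0.06,0,0,0],[0,0,0,0,0,0],[0,0,0,0,0,0]]]' 1
python3 -m crank '[[[0,0,0,0,0,0],[0,0,0,0,0,0],[0,0,0,0,0,0],[0,0,0,0,0,0],[0,0,0,0,0,0],[0,0,0,0,0,0]]]' 0
python3 plan.py 668.4 -225.5 150 94.43
```

```text
clock: 10.9
tool_pos: [0.6707, -0.2252, 0.0251]
orientation: [2.132, 2.306, 0.0]
wrist_force: [-0.7, 1.2, 0.0]
finger_gap: 0.0852
grasp_force: 0.0
clock: 11.4
tool_pos: [0.6711, -0.2252, 0.0258]
orientation: [2.131, 2.306, 0.001]
wrist_force: [-1.3, 0.1, 4.4]
finger_gap: 0.055
grasp_force: 66.6
clk 11.4 pos [ 671.1 -225.2   25.8] yaw 94.51 tilt 0.10 gap 55.0 q6 1.07 F [-1.3  0.1  4.4]
turn 0.001 (1 rows)  shift [-1.000e-03 -2.300e-02 -1.035e+00]  xy rows 1 each [-0.0008 -0.0226]
```

```bash
python3 -m crank '[[[0,0,-0.1,0,0,0],[0,0,-0.25,0,0,0],[0,0,-0.3,0,0,0],[0,0,-0.3,0,0,-0.067],[0,0,-0.3,0,0,-0.067],[0,0,-0.2,0,0,0],[0,0,-0.1,0,0,0]]]' 0
python3 plan.py 600 -140 225 102.5
```

```text
clock: 11.98
tool_pos: [0.6716, -0.2253, 0.2156]
orientation: [1.961, 2.447, 0.003]
wrist_force: [0.1, -0.2, -2.2]
finger_gap: 0.0551
grasp_force: 65.9
clk 12.0 pos [ 671.6 -225.3  215.6] yaw 102.56 tilt 0.35 gap 55.1 q6 0.93 F [ 0.1 -0.2 -2.2]
turn 0.001 (1 rows)  shift [ 0.823 -0.429 -0.079]  xy rows 3 each [ 0.2743 -0.1429]
```

```bash
python3 -m crank '[[[0.2,-0.1,0,0,0,0],[0.274,-0.143,0,0,0,0],[0.25,-0.13,0,0,0,0],[0.1,-0.05,0,0,0,0],[0,0,0,0,0,0],[0,0,0,0,0,0]]]' 0
cat > slab.py <<'E'
from h import *
from scipy.optimize import least_squares
import sys
# fit slab by white outline pixels at z=.03: distance transform to model of outlines
def fit(im,P,x0):
    hsv=cv2.cvtColor(im,cv2.COLOR_RGB2HSV); S,V=hsv[...,1].astype(int),hsv[...,2].astype(int)
    X=P-np.array([x0[0],x0[1],0]); top=(abs(P[...,2]-.0305)<.006)&(np.hypot(X[...,0],X[...,1])<.16)
    w=top&(S<50)&(V>cv2.medianBlur(hsv[...,2],15).astype(int)+35)
    q=P[w][:,:2]*1000
    A=np.linspace(-1,1,137); segs=[]
    for cx,cy,rot in((-32,-70,0),(70,-32,1),(32,70,0),(-70,32,1)):
        for s in(-1,1):
            for L,W,k in((67,29.5,0),(29.5,67,1)):   # line centres approx 1 mm inside the outer edge
                p=np.stack([A*L,np.full_like(A,s*W)],1); p=p[:,::-1] if k else p
                segs.append((p[:,::-1] if rot else p)+[cx,cy])
    from scipy.spatial import cKDTree
    t=cKDTree(np.vstack(segs))
    def res(p):
        a=np.radians(p[2]); d=q-p[:2]; l=np.stack([d[:,0]*np.cos(a)+d[:,1]*np.sin(a),-d[:,0]*np.sin(a)+d[:,1]*np.cos(a)],1)
        return t.query(l)[0]
    r=least_squares(res,[x0[0]*1000,x0[1]*1000,x0[2]],loss="soft_l1",f_scale=1.5,diff_step=1e-4,x_scale=[1,1,.5])
    return len(q),r.x.round(2),"med res %.2f"%np.median(abs(r.fun)),w
def edges(P,x0):
    top=(abs(P[...,2]-.0305)<.004)&(np.hypot(P[...,0]-x0[0],P[...,1]-x0[1])<.165)
    return cv2.minAreaRect((P[top][:,:2]*1000).astype(np.float32))
if __name__=="__main__":
    for n in sys.argv[1:]:
        im,d,c=shot(n); P=cloud(d,c); np.savez("s_"+n,im=im,P=P)
        x0=[.5735,.020,12.6]; f=fit(im,P,x0); print(n,*f[:3],edges(P,x0)); save("s_"+n,im)
E
python3 slab.py wrist top scene; python3 look.py; python3 plan.py 600 -140 225 102.5
```

```text
clock: 12.48
tool_pos: [0.5988, -0.1386, 0.21]
orientation: [-1.963, -2.451, 0.001]
wrist_force: [0.8, -0.1, -2.8]
finger_gap: 0.0551
grasp_force: 65.8
wrist 1925 [573.81  20.8   12.39] med res 1.17 ((584.3999633789062, -25.34374237060547), (212.01869201660156, 118.03018188476562), 12.570516586303711)
top 393 [572.96  18.76  11.92] med res 1.81 ((571.1536254882812, 16.802963256835938), (212.181884765625, 210.79257202148438), 12.300970077514648)
scene 685 [573.66  18.59  12.36] med res 1.43 ((574.3255615234375, 20.12853240966797), (212.68746948242188, 212.6400909423828), 12.311629295349121)
blue [147  49 156  71] z0.075 ctr [556.4 -54.7] size [131.4  55.7] yaw 13.26
blue [378 247 134  90] z0.252 ctr [ 650.  -115.9] size [13.5  4.4] yaw 21.55
red [  0 242  88  84] z0.087 ctr [ 395.4 -294.7] size [80.5 15. ] yaw 53.42
clk 12.7 pos [ 600.  -140.3  210.1] yaw 102.49 tilt 0.01 gap 55.1 q6 1.01 F [-0.4 -0.  -2.5]
turn -0.000 (1 rows)  shift [ 0.003  0.001 -0.124]  xy rows 1 each [0.0028 0.0008]
```

View pics/s_wrist.png

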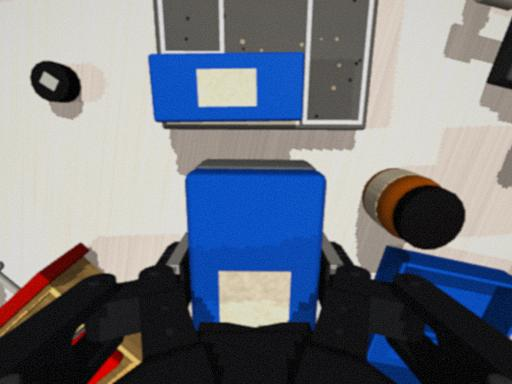

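```bash
python3 -m crank '[[[0.15,0.08,0,0,0,0.002],[0.27,0.14,0,0,0,0],[0.28,0.145,0,0,0,0],[0.27,0.14,0,0,0,0],[0.2,0.11,0,0,0,0],[0.086,0.041,0.05,0,0,0],[0,0,0.25,0,0,0],[0,0,0.3,0,0,0],[0,0,0.15,0,0,0],[0,0,0,0,0,0]]]' 0
python3 plan.py 644.7 23.75 57 102.35; python3 slab.py wrist; python3 look.py
```

```text
clock: 13.52
tool_pos: [0.6398, 0.0241, 0.1127]
orientation: [-1.963, -2.44, 0.012]
wrist_force: [-1.1, 0.6, -4.0]
finger_gap: 0.055
grasp_force: 65.6
clk 13.5 pos [639.8  24.1 112.7] yaw 102.37 tilt 0.76 gap 55.0 q6 1.29 F [-1.1  0.6 -4. ]
turn 0.000 (1 rows)  shift [-0.011  0.04   0.464]  xy rows 1 each [-0.0113  0.0396]
wrist 7168 [574.14  19.97  12.35] med res 1.13 ((567.8512573242188, 50.048648834228516), (212.131591796875, 151.6447296142578), 12.600261688232422)
blue [  5 262 152  63] z0.158 ctr [590.5  25.5] size [20.3  4.5] yaw 2.79
```

```bash
python3 -m crank '[[[-0.01,0.04,0,0,0,0],[0,0,0,0,0,0],[0,0,0,0,0,0]]]' 0
python3 plan.py 644.9 23.6 57 102.35
```

```text
clock: 13.87
tool_pos: [0.651, 0.024, 0.1234]
orientation: [1.966, 2.445, 0.005]
wrist_force: [0.2, -0.5, -2.2]
finger_gap: 0.0552
grasp_force: 65.8
clk 13.9 pos [651.   24.  123.4] yaw 102.40 tilt 0.30 gap 55.2 q6 1.29 F [ 0.2 -0.5 -2.2]
turn 0.001 (1 rows)  shift [ 0.007 -0.05   0.554]  xy rows 1 each [ 0.0072 -0.0501]
```

```bash
python3 -m crank '[[[0.004,-0.03,0.08,0,0,0],[0,-0.02,0.08,0,0,0],[0,0,0.06,0,0,0],[0,0,0,0,0,0],[0,0,0,0,0,0],[0,0,0,0,0,0]]]' 0
python3 plan.py 644.9 23.6 57 102.35
```

```text
clock: 14.37
tool_pos: [0.643, 0.0237, 0.0942]
orientation: [1.968, 2.449, 0.0]
wrist_force: [1.7, 0.0, -2.6]
finger_gap: 0.0549
grasp_force: 65.9
clk 14.4 pos [643.   23.7  94.2] yaw 102.43 tilt 0.01 gap 54.9 q6 1.29 F [ 1.7  0.  -2.6]
turn 0.001 (1 rows)  shift [-0.004  0.015  0.31 ]  xy rows 1 each [-0.0044  0.0154]
```

```bash
python3 -m crank '[[[-0.004,0.015,0.08,0,0,0],[0,0,0.08,0,0,0],[0,0,0.06,0,0,0],[0,0,0.03,0,0,0],[0,0,0,0,0,0],[0,0,0,0,0,0],[0,0,0,0,0,0]]]' 0
python3 plan.py 644.9 23.6 56 102.35
```

```text
clock: 14.95
tool_pos: [0.6449, 0.0236, 0.0643]
orientation: [1.968, 2.449, 0.0]
wrist_force: [-0.1, 0.3, -3.1]
finger_gap: 0.0553
grasp_force: 65.9
clk 14.9 pos [644.9  23.6  64.3] yaw 102.42 tilt 0.02 gap 55.3 q6 1.29 F [-0.1  0.3 -3.1]
turn 0.001 (1 rows)  shift [-0.     0.     0.069]  xy rows 1 each [-0.      0.0002]
```

```bash
python3 -m crank '[[[0,0,0.04,0,0,0],[0,0,0.02,0,0,0],[0,0,0,0,0,0],[0,0,0,0,0,0]]]' 0
python3 -m crank '[[[0,0,0.01,0,0,0],[0,0,0,0,0,0],[0,0,0,0,0,0]]]' 0
python3 plan.py 644.9 23.6 56 102.35
```

```text
clock: 15.28
tool_pos: [0.6445, 0.0236, 0.0566]
orientation: [-1.968, -2.448, 0.001]
wrist_force: [0.2, -0.1, -2.7]
finger_gap: 0.0555
grasp_force: 65.9
clock: 15.53
tool_pos: [0.6448, 0.0236, 0.0559]
orientation: [1.968, 2.449, 0.0]
wrist_force: [1.2, 0.1, -3.4]
finger_gap: 0.0552
grasp_force: 65.9
clk 15.5 pos [644.8  23.6  55.9] yaw 102.42 tilt 0.02 gap 55.2 q6 1.29 F [ 1.2  0.1 -3.4]
turn 0.001 (1 rows)  shift [-0.     0.    -0.001]  xy rows 1 each [-0.0002  0.0004]
```

```bash
python3 -m crank '[[[0,0,0.009,0,0,0],[0,0,0,0,0,0],[0,0,0,0,0,0]]]' 0
```

```text
clock: 15.78
tool_pos: [0.6449, 0.0236, 0.0557]
orientation: [1.968, 2.448, 0.0]
wrist_force: [-2.7, 0.4, 2.1]
finger_gap: 0.0551
grasp_force: 66.3
```

```bash
python3 -m crank '[[[0,0,0,0,0,0],[0,0,0,0,0,0],[0,0,0,0,0,0],[0,0,0,0,0,0],[0,0,-0.08,0,0,0],[0,0,-0.25,0,0,0],[0,0,-0.32,0,0,-0.07],[0,0,-0.32,0,0,0],[0,0,-0.2,0,0,0]]]' 1
python3 plan.py 613 216 200 106.5
```

```text
clock: 16.53
tool_pos: [0.646, 0.0236, 0.2007]
orientation: [1.874, 2.515, 0.005]
wrist_force: [0.5, -0.4, -0.2]
finger_gap: 0.0853
grasp_force: 0.0
clk 16.5 pos [646.   23.6 200.7] yaw 106.63 tilt 0.36 gap 85.3 q6 1.21 F [ 0.5 -0.4 -0.2]
turn 0.002 (1 rows)  shift [1.616 0.192 0.006]  xy rows 5 each [0.3232 0.0383]
```

```bash
python3 -m crank '[[[0.15,0.02,0,0,0,0],[0.3,0.036,0,0,0,0],[0.323,0.038,0,0,0,0],[0.323,0.038,0,0,0,0],[0.3,0.036,0,0,0,0],[0.2,0.024,0,0,0,0],[0.02,0,0,0,0,0],[0,0,0,0,0,0],[0,0,0,0,0,0]]]' 1
python3 look.py w2; python3 plan.py 601 255 23 106.5; python3 - <<'E'
from h import *
from slab import edges
for n in("scene","top"):
    im,d,c=shot(n);P=cloud(d,c);hsv=cv2.cvtColor(im,cv2.COLOR_RGB2HSV)
    H,S=hsv[...,0].astype(int),hsv[...,1].astype(int)
    X=P-np.array([.574,.02,0])
    m=(abs(H-113)<12)&(S>110)&(abs(P[...,2]-.076)<.006)&(np.hypot(X[...,0],X[...,1])<.17)
    m=cv2.morphologyEx(m.astype(np.uint8),cv2.MORPH_CLOSE,np.ones((5,5)))
    k,l,st,ce=cv2.connectedComponentsWithStats(m)
    for i in range(1,k):
        if st[i,4]>150:
            q=P[l==i];q=q[abs(q[:,2]-.076)<.007]; print(n,[np.round(x,1) for x in cv2.minAreaRect((q[:,:2]*1000).astype(np.float32))])
    print("slab",edges(P,[.574,.02]))
E
```

```text
clock: 17.28
tool_pos: [0.6115, 0.2157, 0.1955]
orientation: [1.876, 2.519, -0.0]
wrist_force: [0.5, 0.3, -0.1]
finger_gap: 0.0853
grasp_force: 0.0
blue [ 45   0  77 163] z0.045 ctr [432.6 259.6] size [ 57.1 131.9] yaw 93.61
blue [436  12  76 192] z0.055 ctr [810.5 317.1] size [13.8 90.2] yaw 91.64
blue [225  47  62 144] z0.045 ctr [595.5 274.7] size [ 55.5 129.6] yaw 106.74
red [439  18  73 187] z0.056 ctr [812.3 307.9] size [10.3 72.1] yaw 91.99
clk 17.3 pos [611.7 215.  195.4] yaw 106.57 tilt 0.05 gap 85.4 q6 1.52 F [ 0.1 -0.4  0.7]
turn 0.001 (1 rows)  shift [0.345 0.009 1.437]  xy rows 2 each [0.1723 0.0045]
scene [array([581.9, -11. ]), array([196.5, 133.1]), np.float64(12.4)]
slab ((574.2994995117188, 19.652565002441406), (213.4161376953125, 211.15548706054688), 12.24513053894043)
top [array([577.9, -14.8]), array([198.6, 127.8]), np.float64(12.8)]
slab ((570.6950073242188, 16.468948364257812), (211.5038604736328, 210.9760284423828), 12.301949501037598)
```

View pics/w2.png

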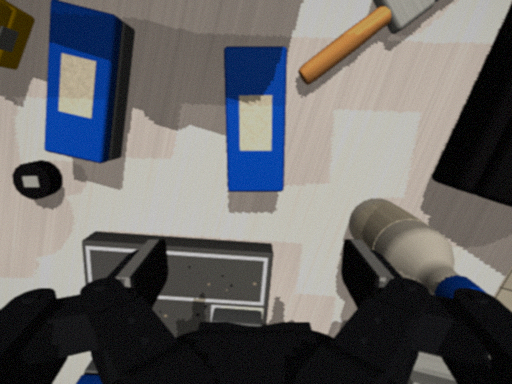

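```bash
python3 -m crank '[[[0.174,0.004,0.05,0,0,-0.003],[0.174,0.004,0.1,0,0,0],[0,0,0.3,0,0,0],[0,0,0.32,0,0,0],[0,0,0.32,0,0,0],[0,0,0.15,0,0,0],[0,0,0,0,0,0],[0,0,0,0,0,0],[0,0,0,0,0,0]]]' 1
python3 plan.py 601.2 255.5 23 106.7
```

```text
clock: 18.18
tool_pos: [0.6019, 0.2559, 0.0485]
orientation: [1.873, 2.519, 0.004]
wrist_force: [0.6, 0.0, 0.6]
finger_gap: 0.0853
grasp_force: 0.0
clk 18.2 pos [601.9 255.9  48.5] yaw 106.73 tilt 0.19 gap 85.3 q6 1.58 F [0.6 0.  0.6]
turn 0.001 (1 rows)  shift [-0.002 -0.007  0.212]  xy rows 1 each [-0.0015 -0.0067]
```

```bash
python3 -m crank '[[[0,-0.006,0.1,0,0,0],[0,0,0.07,0,0,0],[0,0,0.03,0,0,0],[0,0,0,0,0,0],[0,0,0,0,0,0],[0,0,0,0,0,0]]]' 1
python3 plan.py 601.2 255.5 23 106.7
python3 -m crank '[[[0,0,0,0,0,0],[0,0,0,0,0,0],[0,0,0,0,0,0],[0,0,0,0,0,0],[0,0,0,0,0,0],[0,0,0,0,0,0]]]' 0
python3 plan.py 601.2 255.5 200 106.7
```

```text
clock: 18.68
tool_pos: [0.5997, 0.2562, 0.0225]
orientation: [1.873, 2.522, 0.0]
wrist_force: [0.6, -0.1, 0.7]
finger_gap: 0.0853
grasp_force: 0.0
clk 18.7 pos [599.7 256.2  22.5] yaw 106.81 tilt 0.02 gap 85.3 q6 1.58 F [ 0.6 -0.1  0.7]
turn 0.002 (1 rows)  shift [-0.009  0.011 -0.004]  xy rows 1 each [-0.0094  0.0105]
clock: 19.18
tool_pos: [0.6002, 0.2563, 0.023]
orientation: [1.872, 2.521, 0.002]
wrist_force: [-0.0, 0.6, 2.1]
finger_gap: 0.0553
grasp_force: 66.2
clk 19.2 pos [600.2 256.3  23. ] yaw 106.80 tilt 0.09 gap 55.3 q6 1.58 F [-0.   0.6  2.1]
turn 0.002 (1 rows)  shift [-0.009  0.006 -1.475]  xy rows 1 each [-0.0087  0.0064]
```

```bash
python3 -m crank '[[[0,0,-0.1,0,0,0],[0,0,-0.25,0,0,0],[0,0,-0.3,0,0,0.04],[0,0,-0.3,0,0,0.034],[0,0,-0.15,0,0,0],[0,0,0,0,0,0]]]' 0
python3 plan.py 502.9 17.8 150 102.35
```

```text
clock: 19.68
tool_pos: [0.6023, 0.257, 0.1613]
orientation: [1.965, 2.443, 0.014]
wrist_force: [1.0, -0.2, -0.2]
finger_gap: 0.0552
grasp_force: 65.9
clk 19.7 pos [602.3 257.  161.3] yaw 102.37 tilt 0.60 gap 55.2 q6 1.66 F [ 1.  -0.2 -0.2]
turn 0.000 (1 rows)  shift [-1.77  -1.236  0.094]  xy rows 7 each [-0.2528 -0.1765]
```

```bash
python3 -m crank '[[[-0.15,-0.105,0,0,0,0],[-0.253,-0.177,0,0,0,0],[-0.253,-0.177,0,0,0,0],[-0.253,-0.177,0,0,0,0],[-0.253,-0.177,0,0,0,0],[-0.253,-0.177,0,0,0,0],[-0.22,-0.15,0,0,0,0],[-0.13,-0.09,0,0,0,0],[0,0,0,0,0,0],[0,0,0,0,0,0]]]' 0
python3 -m crank '[[[0,0,0.1,0,0,0],[0,0,0.15,0,0,0],[0,0,0.1,0,0,0],[0,0,0,0,0,0],[0,0,0,0,0,0],[0,0,0,0,0,0]]]' 0
python3 plan.py 502.9 17.8 53 102.35; python3 slab.py wrist
```

```text
clock: 20.52
tool_pos: [0.499, 0.0169, 0.1521]
orientation: [-1.97, -2.443, 0.003]
wrist_force: [0.8, -0.0, -2.2]
finger_gap: 0.0551
grasp_force: 65.7
clock: 21.02
tool_pos: [0.5008, 0.0182, 0.1121]
orientation: [-1.968, -2.448, 0.0]
wrist_force: [-0.4, 0.6, -1.8]
finger_gap: 0.0552
grasp_force: 65.6
clk 21.0 pos [500.8  18.2 112.1] yaw 102.42 tilt 0.02 gap 55.2 q6 1.26 F [-0.4  0.6 -1.8]
turn 0.001 (1 rows)  shift [-0.007  0.017  0.492]  xy rows 1 each [-0.0068  0.0165]
wrist 3379 [574.09  19.73  12.67] med res 1.05 ((611.3229370117188, 57.00544357299805), (123.6186294555664, 155.12806701660156), 12.37793254852295)
```

```bash
python3 -m crank '[[[-0.007,0.017,0,0,0,0.001],[0,0,0.08,0,0,0],[0,0,0.1,0,0,0],[0,0,0.1,0,0,0],[0,0,0.08,0,0,0],[0,0,0.06,0,0,0],[0,0,0.02,0,0,0],[0,0,0,0,0,0],[0,0,0,0,0,0],[0,0,0,0,0,0]]]' 0
python3 plan.py 502.9 17.8 53 102.35
```

```text
clock: 21.9
tool_pos: [0.5035, 0.0172, 0.0601]
orientation: [1.97, 2.446, 0.001]
wrist_force: [-1.3, 0.1, -2.3]
finger_gap: 0.055
grasp_force: 65.6
clk 21.9 pos [503.5  17.2  60.1] yaw 102.31 tilt 0.08 gap 55.0 q6 1.26 F [-1.3  0.1 -2.3]
turn -0.001 (1 rows)  shift [ 0.006 -0.004  0.059]  xy rows 1 each [ 0.0062 -0.0035]
```

```bash
python3 -m crank '[[[0.006,-0.003,0.02,0,0,0],[0,0,0.02,0,0,0],[0,0,0.01,0,0,0],[0,0,0,0,0,0],[0,0,0,0,0,0]]]' 0
python3 plan.py 502.9 17.8 53 102.35
python3 -m crank '[[[0,0,0.008,0,0,0],[0,0,0,0,0,0],[0,0,0,0,0,0]]]' 0
```

```text
clock: 22.32
tool_pos: [0.5023, 0.0179, 0.0533]
orientation: [-1.97, -2.447, 0.0]
wrist_force: [0.7, -0.2, -2.0]
finger_gap: 0.0553
grasp_force: 65.7
clk 22.3 pos [502.3  17.9  53.3] yaw 102.31 tilt 0.01 gap 55.3 q6 1.26 F [ 0.7 -0.2 -2. ]
turn -0.001 (1 rows)  shift [-0.002  0.005  0.003]  xy rows 1 each [-0.0017  0.0051]
clock: 22.57
tool_pos: [0.5026, 0.0178, 0.053]
orientation: [1.97, 2.446, 0.001]
wrist_force: [-0.8, -0.2, 0.4]
finger_gap: 0.0553
grasp_force: 65.8
```

```bash
python3 -m crank '[[[0,0,0.007,0,0,0],[0,0,0,0,0,0],[0,0,0,0,0,0]]]' 0
python3 -m crank '[[[0,0,0,0,0,0],[0,0,0,0,0,0],[0,0,0,0,0,0],[0,0,0,0,0,0],[0,0,-0.08,0,0,0],[0,0,-0.25,0,0,0],[0,0,-0.32,0,0,0.07],[0,0,-0.32,0,0,0.073],[0,0,-0.2,0,0,0],[0,0,0,0,0,0]]]' 1
python3 plan.py 436 200 200 93.7
```

```text
clock: 22.82
tool_pos: [0.5026, 0.0178, 0.0529]
orientation: [1.97, 2.446, 0.001]
wrist_force: [-3.1, -0.1, 5.7]
finger_gap: 0.0557
grasp_force: 66.6
clock: 23.65
tool_pos: [0.5062, 0.0175, 0.2002]
orientation: [2.141, 2.285, 0.013]
wrist_force: [0.0, 0.2, 0.4]
finger_gap: 0.0854
grasp_force: 0.0
clk 23.6 pos [506.2  17.5 200.2] yaw 93.73 tilt 0.77 gap 85.4 q6 1.41 F [0.  0.2 0.4]
turn 0.000 (1 rows)  shift [ 1.555 -0.486  0.002]  xy rows 5 each [ 0.3111 -0.0972]
```

```bash
python3 -m crank '[[[0.15,-0.047,0,0,0,0],[0.29,-0.09,0,0,0,0],[0.311,-0.097,0,0,0,0],[0.311,-0.097,0,0,0,0],[0.28,-0.087,0,0,0,0],[0.18,-0.056,0,0,0,0],[0.03,-0.01,0,0,0,0],[0,0,0,0,0,0],[0,0,0,0,0,0],[0,0,0,0,0,0]]]' 1
python3 look.py; python3 plan.py 431.5 280 23 93.7; python3 slab.py scene
```

```text
clock: 24.48
tool_pos: [0.4328, 0.1989, 0.1919]
orientation: [2.149, 2.291, -0.001]
wrist_force: [-0.4, 0.7, -0.1]
finger_gap: 0.0853
grasp_force: 0.0
blue [226  47  63 146] z0.045 ctr [432.2 259.4] size [ 55.7 130.3] yaw 93.57
blue [274 286  61  52] z0.075 ctr [490.7  76.7] size [55.9 50.9] yaw 11.92
clk 24.5 pos [432.8 198.8 191.9] yaw 93.62 tilt 0.03 gap 85.3 q6 1.80 F [ 0.3 -0.5 -0.3]
turn -0.001 (1 rows)  shift [0.676 0.033 1.408]  xy rows 3 each [0.2254 0.0109]
scene 368 [573.87  18.46  12.33] med res 1.13 ((575.1083374023438, 20.678810119628906), (212.20208740234375, 211.79299926757812), 12.406014442443848)
```

View pics/s_scene.png

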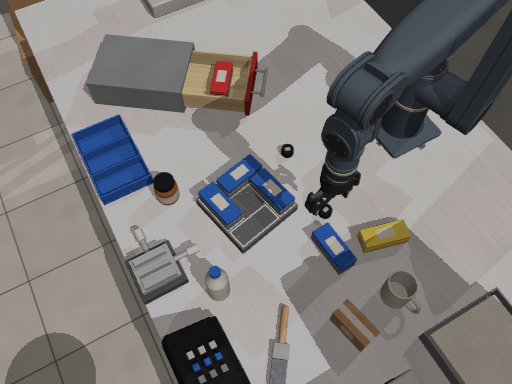

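The scene view shows three blue cases on the slab (around 240,185) and the red case in the drawer (222,77). The last case is at (333,246). I'll pick it up now.

```bash
python3 -m crank '[[[0.2,0.008,0.05,0,0,0],[0.24,0.008,0.05,0,0,0],[0.23,0.008,0.1,0,0,0],[0,0,0.28,0,0,0],[0,0,0.3,0,0,0],[0,0,0.3,0,0,0],[0,0,0.15,0,0,0],[0,0,0,0,0,0],[0,0,0,0,0,0],[0,0,0,0,0,0]]]' 1
python3 plan.py 431 279.4 23 93.6
```

```text
clock: 25.42
tool_pos: [0.4315, 0.2804, 0.0461]
orientation: [2.149, 2.29, 0.004]
wrist_force: [-0.3, -0.9, 0.5]
finger_gap: 0.0854
grasp_force: 0.0
clk 25.4 pos [431.5 280.4  46.1] yaw 93.66 tilt 0.16 gap 85.4 q6 1.95 F [-0.3 -0.9  0.5]
turn 0.001 (1 rows)  shift [-0.008 -0.005  0.193]  xy rows 1 each [-0.0076 -0.005 ]
```

```bash
python3 -m crank '[[[-0.008,-0.005,0.1,0,0,0],[0,0,0.07,0,0,0],[0,0,0.02,0,0,0],[0,0,0,0,0,0],[0,0,0,0,0,0],[0,0,0,0,0,0]]]' 1
python3 -m crank '[[[0,0,0,0,0,0],[0,0,0,0,0,0],[0,0,0,0,0,0],[0,0,0,0,0,0],[0,0,0,0,0,0],[0,0,0,0,0,0]]]' 0
python3 plan.py 431 279.4 200 93.6
```

```text
clock: 25.92
tool_pos: [0.4296, 0.2795, 0.022]
orientation: [2.148, 2.292, 0.001]
wrist_force: [0.4, 0.7, -0.3]
finger_gap: 0.0855
grasp_force: 0.0
clock: 26.42
tool_pos: [0.4301, 0.2797, 0.0223]
orientation: [2.148, 2.292, 0.002]
wrist_force: [1.2, 0.5, 1.9]
finger_gap: 0.0549
grasp_force: 65.8
clk 26.4 pos [430.1 279.7  22.3] yaw 93.73 tilt 0.09 gap 54.9 q6 1.95 F [1.2 0.5 1.9]
turn 0.002 (1 rows)  shift [-0.003  0.007 -1.481]  xy rows 1 each [-0.0031  0.0075]
```

```bash
python3 -m crank '[[[0,0,-0.1,0,0,0],[0,0,-0.25,0,0,0],[0,0,-0.3,0,0,0],[0,0,-0.3,0,0,-0.06],[0,0,-0.2,0,0,-0.11],[0,0,0,0,0,-0.115],[0,0,0,0,0,-0.115],[0,0,0,0,0,-0.115],[0,0,0,0,0,-0.115],[0,0,0,0,0,-0.115]]]' 0
python3 -m crank '[[[0,0,0,0,0,-0.115],[0,0,0,0,0,-0.115],[0,0,0,0,0,-0.115],[0,0,0,0,0,-0.115],[0,0,0,0,0,-0.115],[0,0,0,0,0,-0.115],[0,0,0,0,0,-0.115],[0,0,0,0,0,-0.095],[0,0,0,0,0,0],[0,0,0,0,0,0]]]' 0
python3 plan.py 570.5 90.9 150 192.35
```

```text
clock: 27.25
tool_pos: [0.4284, 0.2789, 0.1591]
orientation: [-1.106, -2.939, 0.003]
wrist_force: [0.2, -0.8, -2.2]
finger_gap: 0.0554
grasp_force: 65.3
clock: 28.08
tool_pos: [0.4287, 0.279, 0.1592]
orientation: [0.336, -3.122, 0.001]
wrist_force: [0.2, -0.1, -2.0]
finger_gap: 0.0551
grasp_force: 65.3
clk 28.1 pos [428.7 279.  159.2] yaw -167.73 tilt 0.11 gap 55.1 q6 0.23 F [ 0.2 -0.1 -2. ]
turn -0.001 (1 rows)  shift [-0.819 -1.784  0.076]  xy rows 6 each [-0.1365 -0.2973]
```

```bash
python3 -m crank '[[[-0.07,-0.15,0,0,0,-0.001],[-0.137,-0.297,0,0,0,0],[-0.137,-0.297,0,0,0,0],[-0.137,-0.297,0,0,0,0],[-0.137,-0.297,0,0,0,0],[-0.12,-0.26,0,0,0,0],[-0.08,-0.18,0,0,0,0],[0,0,0,0,0,0],[0,0,0,0,0,0],[0,0,0,0,0,0]]]' 0
python3 -m crank '[[[0,0,0.1,0,0,0],[0,0,0.15,0,0,0],[0,0,0.1,0,0,0],[0,0,0,0,0,0],[0,0,0,0,0,0],[0,0,0,0,0,0],[0,0,0,0,0,0]]]' 0
python3 plan.py 570.5 90.9 53 192.35; python3 look.py w3
```

```text
clock: 28.92
tool_pos: [0.5706, 0.0925, 0.1592]
orientation: [0.339, -3.121, -0.001]
wrist_force: [0.2, -0.3, -2.4]
finger_gap: 0.0551
grasp_force: 65.3
clock: 29.5
tool_pos: [0.572, 0.0926, 0.1187]
orientation: [-0.342, 3.121, -0.0]
wrist_force: [-0.7, -0.8, -2.4]
finger_gap: 0.0555
grasp_force: 65.2
clk 29.5 pos [572.   92.6 118.7] yaw -167.49 tilt 0.11 gap 55.5 q6 -0.17 F [-0.7 -0.8 -2.4]
turn 0.003 (1 rows)  shift [ 0.015 -0.011  0.548]  xy rows 1 each [ 0.0148 -0.0108]
blue [  0  25 303 303] z0.075 ctr [570.9  19.6] size [190.8 193.4] yaw 101.41
```

```bash
python3 -m crank '[[[0.015,-0.011,0.03,0,0,0.003],[0,0,0.1,0,0,0],[0,0,0.05,0,0,0],[0,0,0,0,0,0],[0,0,0,0,0,0],[0,0,0,0,0,0]]]' 0
python3 plan.py 570.5 90.9 53 192.35
```

```text
clock: 30.05
tool_pos: [0.5697, 0.0905, 0.0957]
orientation: [0.337, -3.123, -0.0]
wrist_force: [0.2, 0.6, -3.2]
finger_gap: 0.0554
grasp_force: 65.3
clk 30.1 pos [569.7  90.5  95.7] yaw -167.70 tilt 0.04 gap 55.4 q6 -0.17 F [ 0.2  0.6 -3.2]
turn -0.001 (1 rows)  shift [-0.007  0.002  0.355]  xy rows 1 each [-0.0073  0.0015]
```

```bash
python3 -m crank '[[[-0.006,0.002,0.06,0,0,-0.001],[0,0,0.1,0,0,0],[0,0,0.08,0,0,0],[0,0,0.05,0,0,0],[0,0,0.02,0,0,0],[0,0,0,0,0,0],[0,0,0,0,0,0],[0,0,0,0,0,0]]]' 0
python3 plan.py 570.5 90.9 52.3 192.35
```

```text
clock: 30.72
tool_pos: [0.571, 0.091, 0.0593]
orientation: [-0.338, 3.122, -0.0]
wrist_force: [-0.5, 0.3, -3.8]
finger_gap: 0.0553
grasp_force: 65.3
clk 30.7 pos [571.   91.   59.3] yaw -167.64 tilt 0.06 gap 55.3 q6 -0.17 F [-0.5  0.3 -3.8]
turn 0.000 (1 rows)  shift [0.004 0.    0.059]  xy rows 1 each [0.0041 0.0004]
```

```bash
python3 -m crank '[[[0.003,0,0.02,0,0,0],[0,0,0.02,0,0,0],[0,0,0.01,0,0,0],[0,0,0,0,0,0],[0,0,0,0,0,0]]]' 0
python3 -m crank '[[[0,0,0.008,0,0,0],[0,0,0,0,0,0],[0,0,0,0,0,0]]]' 0
python3 -m crank '[[[0,0,0.007,0,0,0],[0,0,0,0,0,0],[0,0,0,0,0,0]]]' 0
python3 plan.py 570.5 90.9 52.3 192.35
```

```text
clock: 31.13
tool_pos: [0.5701, 0.0909, 0.0527]
orientation: [0.338, -3.123, -0.0]
wrist_force: [-0.8, -0.6, -3.0]
finger_gap: 0.055
grasp_force: 65.3
clock: 31.38
tool_pos: [0.5704, 0.0909, 0.0523]
orientation: [-0.338, 3.123, -0.0]
wrist_force: [-0.7, -0.4, -0.9]
finger_gap: 0.0554
grasp_force: 65.3
clock: 31.63
tool_pos: [0.5705, 0.0909, 0.0523]
orientation: [-0.338, 3.122, -0.0]
wrist_force: [-1.8, -0.7, 5.4]
finger_gap: 0.0549
grasp_force: 66.2
clk 31.6 pos [570.5  90.9  52.3] yaw -167.63 tilt 0.05 gap 54.9 q6 -0.17 F [-1.8 -0.7  5.4]
turn 0.000 (1 rows)  shift [-0.  0.  0.]  xy rows 1 each [-0.0002  0.0001]
```

```bash
python3 -m crank '[[[0,0,0,0,0,0],[0,0,0,0,0,0],[0,0,0,0,0,0],[0,0,0,0,0,0],[0,0,-0.08,0,0,0],[0,0,-0.25,0,0,0],[0,0,-0.32,0,0,0],[0,0,-0.32,0,0,0],[-0.1,0,-0.3,0,0,0],[-0.3,0.1,-0.2,0,0,0]]]' 1
python3 -m crank '[[[-0.3,0.2,0,0,0,0],[-0.2,0.2,0,0,0,0],[0,0.1,0,0,0,0],[0,0,0,0,0,0],[0,0,0,0,0,0],[0,0,0,0,0,0]]]' 1
python3 slab.py wrist; python3 - <<'E'
from h import *
z=np.load("s_wrist.npz");im,P=z["im"],z["P"];hsv=cv2.cvtColor(im,cv2.COLOR_RGB2HSV);H,S=hsv[...,0].astype(int),hsv[...,1].astype(int)
m=((abs(P[...,2]-.075)<.006)&(np.hypot(P[...,0]-.574,P[...,1]-.02)<.16)).astype(np.uint8)
m=cv2.morphologyEx(m,cv2.MORPH_OPEN,np.ones((3,3)));k,l,st,ce=cv2.connectedComponentsWithStats(m)
a=np.radians(12.35);G=np.array([[np.cos(a),np.sin(a)],[-np.sin(a),np.cos(a)]])
for i in range(1,k):
    if st[i,4]>300:
        r=cv2.minAreaRect((P[l==i][:,:2]*1000).astype(np.float32)); print(np.round(r[1],1),"yaw %.2f"%(r[2]),"slab xy",(G@(np.array(r[0])-[574.1,20.0])).round(1))
E
```

```text
clock: 32.47
tool_pos: [0.6117, 0.1097, 0.2328]
orientation: [-0.334, 3.118, -0.003]
wrist_force: [3.1, 0.8, 2.2]
finger_gap: 0.0856
grasp_force: 0.0
clock: 32.97
tool_pos: [0.6563, 0.1809, 0.2265]
orientation: [-0.338, 3.123, -0.001]
wrist_force: [0.2, 1.0, -0.4]
finger_gap: 0.0851
grasp_force: 0.0
wrist 1308 [573.57  20.32  12.29] med res 0.76 ((594.9645385742188, 25.546783447265625), (167.27035522460938, 211.35968017578125), 12.280235290527344)
[79.5 54.2] yaw 12.89 slab xy [ -7.3 -66.7]
[  6.5 131.7] yaw 12.74 slab xy [-43.9  32.4]
[131.5  56.4] yaw 12.42 slab xy [32.8 71.3]
[ 56.1 133. ] yaw 11.74 slab xy [ 70.2 -31.5]
```

View pics/s_wrist.png

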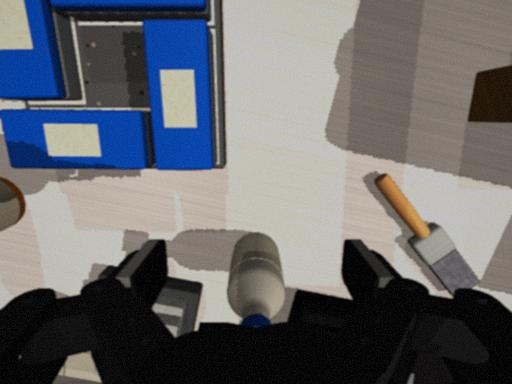

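```bash
python3 -m crank '[[[0,-0.15,-0.1,0,0,0],[0,-0.3,-0.1,0,0,0],[0,-0.3,0,0,0,0],[0,-0.3,0,0,0,0],[0,-0.15,0,0,0,0],[0,0,0,0,0,0],[0,0,0,0,0,0],[0,0,0,0,0,0],[0,0,0,0,0,0]]]' 1
cat > chk.py <<'E'
from h import *
z=np.load("s_wrist.npz");im,P=z["im"],z["P"]
m=((abs(P[...,2]-.075)<.006)&(np.hypot(P[...,0]-.574,P[...,1]-.02)<.16)).astype(np.uint8)
m=cv2.morphologyEx(m,cv2.MORPH_OPEN,np.ones((3,3)));k,l,st,ce=cv2.connectedComponentsWithStats(m)
a=np.radians(12.35);G=np.array([[np.cos(a),np.sin(a)],[-np.sin(a),np.cos(a)]])
for i in range(1,k):
    if st[i,4]>300:
        r=cv2.minAreaRect((P[l==i][:,:2]*1000).astype(np.float32)); print(np.round(r[1],1),"yaw %.2f"%(r[2]),"slab xy",(G@(np.array(r[0])-[574.1,20.0])).round(1))
E
python3 slab.py wrist; python3 chk.py
```

```text
clock: 33.77
tool_pos: [0.6871, 0.0419, 0.2504]
orientation: [-0.34, 3.123, 0.001]
wrist_force: [0.1, 0.7, 0.0]
finger_gap: 0.0855
grasp_force: 0.0
wrist 906 [573.47  20.66  12.19] med res 0.80 ((601.3206176757812, 21.862228393554688), (180.95834350585938, 197.1230010986328), 4.461839199066162)
[87.1 56.5] yaw 13.24 slab xy [-10.9 -68.8]
[ 13.3 132.4] yaw 12.43 slab xy [-47.5  32.3]
[131.4  56.6] yaw 12.51 slab xy [33.4 71.4]
[ 56. 132.] yaw 11.86 slab xy [ 70.2 -31.9]
```

View pics/s_wrist.png

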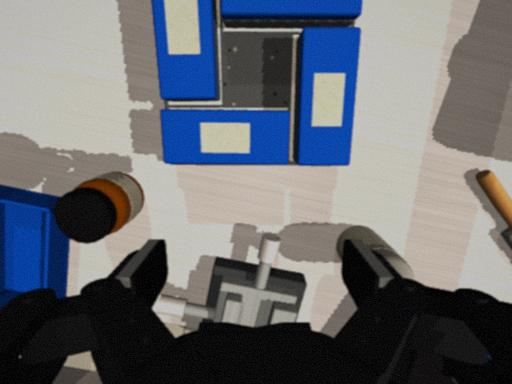

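```bash
python3 -m crank '[[[0.2,0.05,0,0,0,0],[0.3,0.05,0,0,0,0],[0.25,0,0,0,0,0],[0.1,0,0,0,0,0],[0,0,0,0,0,0],[0,0,0,0,0,0],[0,0,0,0,0,0],[0,0,0,0,0,0]]]' 1
python3 slab.py wrist; python3 chk.py
```

```text
clock: 34.48
tool_pos: [0.5864, 0.0315, 0.2496]
orientation: [-0.34, 3.123, 0.0]
wrist_force: [1.3, 0.5, 0.5]
finger_gap: 0.0856
grasp_force: 0.0
wrist 734 [574.35  20.68  12.19] med res 0.83 ((550.2863159179688, 26.459518432617188), (171.60879516601562, 219.45269775390625), 82.50830841064453)
[132.   56.3] yaw 13.24 slab xy [-33.6 -68.9]
[ 56.1 132.3] yaw 12.38 slab xy [-69.8  32.3]
[130.7  56.3] yaw 12.40 slab xy [33.4 71.3]
[ 56.1 131.9] yaw 11.71 slab xy [ 69.8 -31.7]
```

All four cases measure within about 2 mm and 1° of their outlines, the red case lies flat in the drawer, and the gripper is clear. Handing in.

```bash
python3 -c "
from plant import hand_in; print(hand_in())"
```

```text
the job is handed in; nothing more can be done
None
```

I laid the red case flat in the drawer first, then set the three blue cases on their outlines to close the pinwheel (all four within about 2 mm and 1°), and handed the job in at about 35 s; no verdict came back.

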